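# Turn the knife blank over and hold the hardness probe on its inked ring

## Task

Check the knife blank's hardness at the blue ring inked on its underside: swing the crank of the blue swivel vise right over to its far stop so that the ring faces up, then draw the hardness probe out of its stand, stand it square to the blade with its spring tip inside the ring, and press gently until the tip is about half-way in, never ramming it. Finish like that, with the gripper still holding the probe steadily on the spot and nothing else carrying it, and leave the other things on the bench where they are.

Things in the scene. Friction and masses are not known exactly. Their poses are not given: they have to be found in the camera images.
- vise: Blue knifemaker's swivel vise, bolted down; foot 92 x 84 mm, pedestal with a split clamp on top, 139 mm high. Origin under the middle of its foot; z up. At 100 mm height a steel drum turns in it about the vise's y axis; a crank is on its +y end, and on its -y end two jaws clamp a knife blank that lies level along -y.
- swivel (a joint): Turn of drum, crank and blade together about the vise's y axis, rad: 0 = crank arm level on the vise's -x side (towards the robot) and the ring underneath; pi = crank arm swung up over the top and down to level on the +x side, against its stop, ring on top. Stops at 0 and pi; starts between 0 and 0.15. It turns stiffly (0.2 N m, about 4 N at the handle) and stays where it is left.
- swivel_hinge (a point): Point on the drum's axis abreast of the crank handle's gripping point: the centre of the handle's circle, 100 mm above the bench; does not turn with the drum.
- crank_grip (a point): Gripping point of the black crank handle, 34 mm out from the arm, a round bar 15 mm thick and 62 mm long, parallel to the drum's axis, 50 mm from it; it stands out 62 mm to +y beyond the 8 mm thick crank arm, clear on all other sides. It does not spin on the arm, but is round and can turn between the fingers. Axes turn with the drum.
- blade_point (a point): Point of the steel knife blank: drop-point shape, 38 mm wide, 5 mm thick, both faces flat, clamped with its mid-plane on the drum's axis and reaching level to 160 mm from the vise's middle. It turns with the drum and cannot be taken out.
- ring_mark (a point): Centre of the blue inked ring (outside 22 mm, inside 18 mm across) on the underside of the steel knife blank, on the drum's axis, 100 mm from the vise's middle. Axes turn with the drum: y along the blade towards the vise (the vise's y), z across the blade's faces (up at joint 0, down at joint pi). Hidden underneath at the start; on top, 102.5 mm above the bench, once the crank is over.
- stand: Dark steel foot 92 x 72 x 12 mm with an aluminium post and socket, fixed. Origin on the bench, straight below the middle of the socket's mouth; z up. The socket (bore 21 mm, 32 mm outside, 30 mm long) leans 20 degrees towards the stand's -x (its front).
- stand_seat (a point): Centre of the socket's mouth, 75 mm above the bench, where the probe's collar rests.
- probe: Cordless hardness probe, 0.16 kg, tip down in the leaning socket. Origin under its collar, z along the probe from tip to cap. Collar 33 mm across, 6 mm thick; above it a round handle 26 mm across with black rubber grip and orange band, to 84 mm above the origin; below it an 18 mm barrel, 36 mm long, then the steel spring tip. Comes straight out along the socket's axis, clear after 56 mm.
- probe_grip (a point): Middle of the probe's rubber grip, on its axis 40 mm above the collar's underside and 96 mm from the tip's end; same axes as the probe.
- probe_tip (a point): End of the steel spring tip (8 mm across), on the probe's axis 56 mm below the collar's underside when out; it moves with the tip.
- nose (a joint): How far the spring tip is pushed into the probe, m: 0 out, 0.010 fully in. It takes 2 N to start it, 5 N for half-way (0.005), 8 N for fully in. A red line round the tip marks half-way.
- hood_guard (a point): Obstacle, fixed: lowest front edge of the grey dust hood's clear guard behind the work; the guard runs from 0.21 m to the right to 0.20 m to the left of this point and slopes up and back (120 mm back at 300 mm above the bench). Further off, a spray bottle 252 mm high stands right of the bench, and a lamp hangs 0.75 m above the bench's front edge, left of the vise.
- compound_red: Bystander: red bar of polishing compound, 34 x 70 x 29 mm.
- compound_green: Bystander: green bar of polishing compound, 34 x 88 x 29 mm.
- felt_wheel: Bystander: grey felt wheel lying flat, 52 mm across, 14 mm high.
- rubber_wheel: Bystander: dark green rubber wheel lying flat, 44 mm across, 10 mm high.
- bristle_wheel: Bystander: black wheel with a red centre lying flat, 60 mm across, 10 mm high.
- ring_blank_0: Bystander: pale metal ring with two lugs, 36 x 41 x 8 mm.

How it is judged (in metres and radians):
On the way, in this order (a step that is already met when the one before it is completed fails the run):
1. the crank is over at its far stop, the inked ring facing up (value of joint swivel above 3.02 rad), for 0.2 s.
2. the probe is out of its socket and held (distance between probe and stand_seat above 0.056 m and contact force between the fingers and probe above 0.5 N and contact force between probe and stand below 0.05 N), for 0.1 s.
At the end, for the whole second after the job is handed in: Crank at its far stop (within 0.12 rad), the spring tip's end within 6 mm of the ring's centre and pressing on the blade, the tip pushed 2.5 to 7.5 mm in, the probe square to the blade within 6 degrees, cap up, still gripped by the fingers and steady (value of joint swivel above 3.02 rad and distance between probe_tip and ring_mark below 0.006 m and angle between the z axis of probe_grip and the z axis of ring_mark, either way round below 0.105 rad and angle between probe_grip's own z axis and vertical below 0.2 rad and value of joint nose between 0.0025 and 0.0075 m and contact force between probe and swivel above 1 N and contact force between the fingers and probe above 0.5 N and contact force between probe and stand below 0.05 N and linear speed of probe below 0.02 m/s); the arm keeps its last pose, push and grip.
It fails at once if the probe is rammed against the blade (over 25 N) (contact force between probe and swivel above 25 N).
It fails at once if a bystander is shoved more than 30 mm (distance of any of compound_red, compound_green, felt_wheel, rubber_wheel, bristle_wheel, ring_blank_0 from where it was at the start of the episode above 0.03 m).
It also fails if it takes over 69 s, if anything falls off the work surface, if the arm or the gripper's body presses on something with over 40 N, if the wrist force passes 120 N, or if a joint passes its speed limit or range.

## Robot

A 6-joint arm with a two-finger parallel gripper is mounted at the origin on a cart in front of the work surface, level with it; the furniture and walls round the work are solid. World frame = base frame: x ahead of the robot, y to its left, z up, the work surface at z = 0. Lengths are in mm, angles in degrees, forces in N, time in s.
With the tool pointing down it reaches from about 325 to 850 mm from the base axis. Payload 15.5 kg.
Tool frame: the origin (TCP) lies at the very end of the fingers, on their centre line; the grasp point (between the pads) lies 19 mm behind it; z points along the fingers, y is the line along which they close (so a half turn about z gives the same grasp; the last joint's range is limited). The gripper opens to 91 mm and grips with 3 to 60 N. Pads are 32 mm wide; open, the fingers measure 118 mm over their backs; the gripper's body (76 mm by 178 mm) begins 60 mm behind the grasp point.
Start: joints at [60.877, 28.281, 77.091, -0, 74.628, -5.472], TCP at [250.73, 572.504, 180.515] pointing down, gripper open.
Joint ranges: [-166.48, 166.48], [-47.26, 123.95], [12.59, 153.08], [-70.14, 250.14], [6.76, 159.57], [-176.63, 176.63]. Speed limits (degrees/s): [108.29, 108.29, 147.25, 172.46, 172.46, 172.46].

## Interface

Orientations are given as a 3x3 rotation matrix whose columns are the frame's x, y, z axes.
In Python, from cell import * gives the robot as it stands. The module is installed in compiled form; this text tells all that it offers.
- The arm moves only by the tool step_arm, never from a script. Its argument "series" is a list of rows, each a list of 7 numbers: the shift along the tool's x, y, z in units of 30 cm (1.0 is 30 cm), then the turn, a rotation vector about the tool's x, y, z in units of pi/2 rad (1.0 is pi/2 rad), then the closure, from 0 (fully open) to 1 (shut). A call has 1 to 20 rows; each row is the pose to reach, as a shift and turn from the pose commanded when the call began, along the tool's axes at that moment; what a row does not reach only later rows make up. A row lasts 1/8 s, in which the tool goes at most 62.5 mm and 10.7 degrees, less where a joint would pass 70% of its speed; a pose out of reach is approached as far as the arm can. A call with a number of a shift or a turn outside -1 to 1 is refused whole. A call with a gripper value outside its range is refused whole. The fingers move at their own pace and stop on an object; "force" is the grip in N (left out, the last holds). Time passes only in rows, so rows that repeat a pose let the fingers close. It gives the time, the measured TCP pose, the force, the opening and the grip force at its end, in the units of the state.
- observe(): the state, without advancing time (a new reading comes with each control period).
- get_image(name): name is "scene" or "top" or "wrist"; returns a dict with "pixels" (400x640x3 uint8, red, green, blue), "fovy" (degrees; the focal length in pixels is half the picture's height over the tangent of half this angle, whatever the lens; pixels are square), "cx", "cy" (the principal point, pixels), "cam_to_world" (4x4, takes a point from camera to world coordinates). Camera axes: x right, y down, z forward; pixel columns grow to the right and rows downward; lengths in mm; the calibration is good to about 2 mm. The wrist camera is an equidistant fisheye: a pixel r from the principal point sees the ray r / f radians off the axis. A picture is of the moment at which its call begins. There is no depth.
- sign_off(): hands the job in; it is judged then, once.
The state is a dict: "t": time; "qpos": joint angles; "joint_vel": joint speeds; "joint_efforts": joint torques, N m; "tool_pos": TCP position; "tool_rot": TCP orientation; "contact_force": force on the tool from outside, world axes, zero at the start; "wrist_torque": the same for the moment, N m; "width": opening from 0.0 (shut) to 1.0 (fully open); "grip_force": force on a finger pad.
Only numpy, scipy, OpenCV 4.12 (cv2) and the standard library are available. Lean on these libraries where they do the work, as an engineer would, in place of code of your own. Each camera call takes 0.05 s, during which the arm holds its last target. There are 200 camera calls.

## Working session

There is one attempt and no reset: what is moved stays moved. The work goes in short steps, Python scripts to look and compute and a tool call to move; the robot and the scene stay as the last step left them, time stands still between calls to the robot, and variables do not carry over. Pictures are saved under pics/ and viewed, at most 10 in all, crops included, and the job is handed in when it is done.

Besides the shell and the picture viewer there is one more tool, called after ">>>" in YAML: its name, and indented under it one key for each argument. step_arm: Moves the arm, as the interface text tells. Its arguments: {"type":"object","properties":{"series":{"type":"array"},"force":{"type":"number"}},"required":["series"]}

```bash
mkdir -p pics; cat > h.py <<'E'
from cell import *
import numpy as np, cv2
def snap(n,f):
    d=get_image(n); cv2.imwrite('pics/'+f,d['pixels'][:,:,::-1]); np.savez('pics/'+f+'.npz',**d); return d
def ray(d,u,v,fish=False):
    f=200/np.tan(np.radians(float(d['fovy']))/2); T=np.array(d['cam_to_world'])
    x,y=u-float(d['cx']),v-float(d['cy'])
    if fish:
        r=np.hypot(x,y); a=r/f; c=np.array([np.sin(a)*x/max(r,1e-9),np.sin(a)*y/max(r,1e-9),np.cos(a)])
    else: c=np.array([x/f,y/f,1.])
    return T[:3,3],T[:3,:3]@c/np.linalg.norm(c)
def atz(d,u,v,z,fish=False):
    o,r=ray(d,u,v,fish); return o+r*(z-o[2])/r[2]
def proj(d,p):
    f=200/np.tan(np.radians(float(d['fovy']))/2); T=np.array(d['cam_to_world'])
    c=T[:3,:3].T@(np.array(p)-T[:3,3]); return float(d['cx'])+f*c[0]/c[2],float(d['cy'])+f*c[1]/c[2]
def load(f): return dict(np.load('pics/'+f+'.npz'))
E
python3 - <<'E'
from h import *
for n in('scene','top'):
    d=snap(n,n+'0.png'); print(n,d['fovy'],d['cx'],d['cy'],np.round(d['cam_to_world'],3).tolist())
E
```

```text
scene 50.029584561523954 313.8369811135904 197.9201569149647 [[0.713, -0.302, 0.632, -296.813], [-0.701, -0.306, 0.644, -761.52], [-0.001, -0.903, -0.43, 664.337], [0.0, 0.0, 0.0, 1.0]]
top 53.23446695640708 320.2253662439219 202.31810012709533 [[-0.021, -0.987, 0.161, 327.766], [-1.0, 0.017, -0.024, 71.716], [0.021, -0.161, -0.987, 1022.804], [0.0, 0.0, 0.0, 1.0]]
```

View pics/scene0.png

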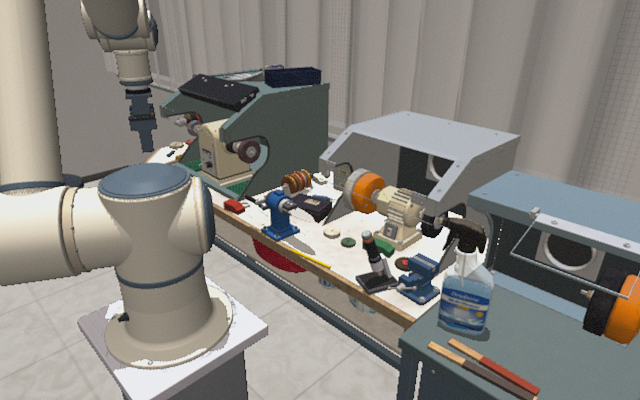

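View pics/top0.png

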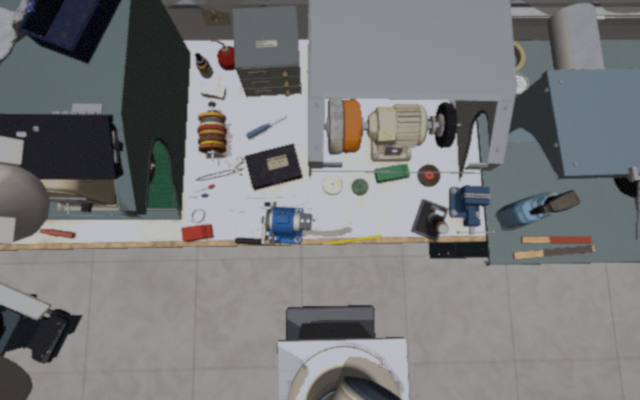

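The top view shows the vise at about (285,223), crank handle at (248,241), blade to (351,233), and probe stand at (432,218). I'll enlarge those areas.

```bash
python3 - <<'E'
from h import *
t=cv2.imread('pics/top0.png'); s=cv2.imread('pics/scene0.png')
R=lambda a,k:cv2.resize(a,None,fx=k,fy=k,interpolation=cv2.INTER_CUBIC)
a=R(t[195:250,230:360],6)      # 780x330
b=R(t[190:250,400:500],4.5) # 450x270
cv2.imwrite('pics/a.png',np.vstack([a,np.hstack([b,np.zeros((270,330,3),np.uint8)])]))
cv2.imwrite('pics/b.png',R(s[180:300,230:430],4)[:, :800])
E
```

```text
(no output)
```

View pics/a.png

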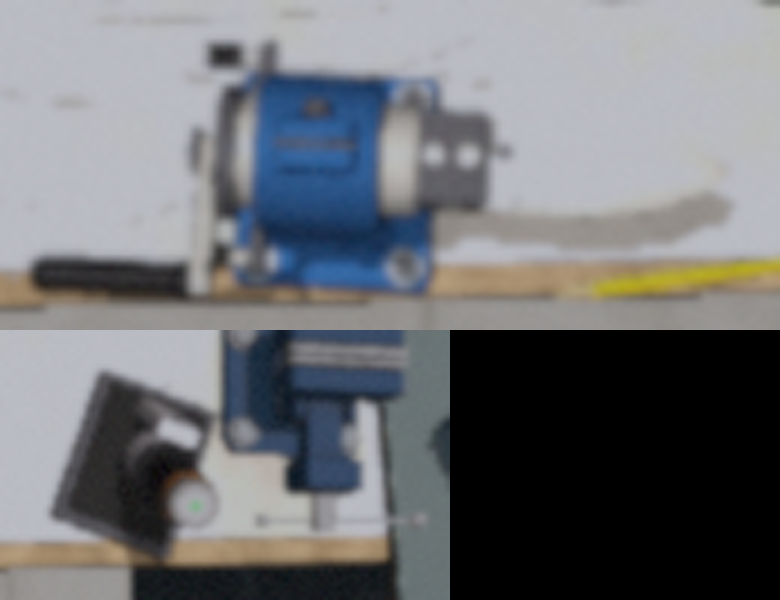

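View pics/b.png

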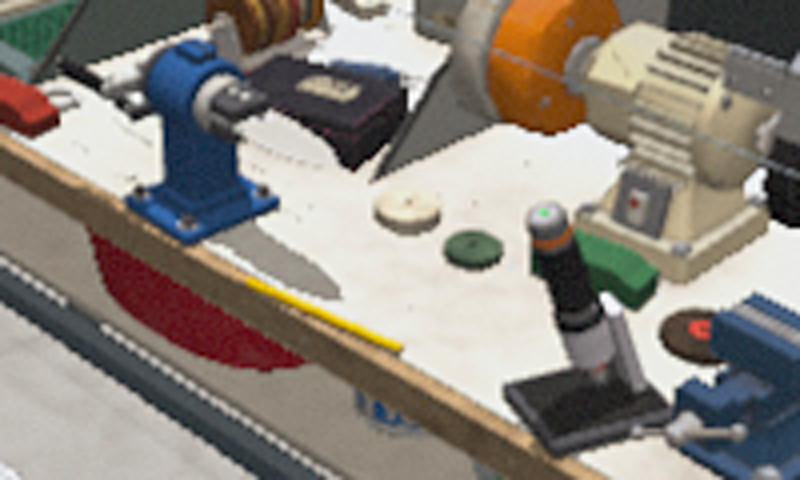

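The top crop shows the handle from (35,272) to (190,278), the foot edges, and the probe cap at (190,503). The scene crop shows the cap at (547,212), the collar near (580,318), and the stand foot.

```bash
python3 - <<'E'
from h import *
t=load('top0.png'); s=load('scene0.png')
A=lambda x,y:(x/6+230-.4,y/6+195-.4); B=lambda x,y:(x/4.5+400-.4,(y-330)/4.5+190-.4); S=lambda x,y:(x/4+230-.4,y/4+180-.4)
def tri(p,q):
    o1,r1=ray(t,*p);o2,r2=ray(s,*q)
    k=np.linalg.lstsq(np.c_[r1,-r2],o2-o1,rcond=None)[0]; a=o1+k[0]*r1;b=o2+k[1]*r2
    return np.round((a+b)/2,1),round(float(np.linalg.norm(a-b)),1)
for n,p,z in [('h_free',A(33,272),103),('h_arm',A(190,278),103),('drumL',A(225,150),100),('jaw',A(492,158),100),('jaw top',A(492,112),110),('jaw bot',A(490,208),100),
 ('foot BL',A(236,290),10),('foot BR',A(428,291),10),('foot TR',A(437,80),10),
 ('st',B(103,372),12),('st',B(217,410),12),('st',B(165,560),12),('st',B(53,515),12)]: print(n,np.round(atz(t,*p,z),1))
print('cap',tri(B(192,503),S(547,212)))
print('handle free',tri(A(33,272),S(62,62)))
for n,p in [('foot L',S(128,200)),('foot front',S(188,240)),('foot R',S(279,200))]: print(n,np.round(atz(s,*p,10),1))
for n,p in [('L',S(504,385)),('front',S(547,452)),('R',S(672,408))]: print('st',n,np.round(atz(s,*p,12),1))
E
```

```text
h_free [393.8 245.8 103. ]
h_arm [390.3 186.1 103. ]
drumL [439.7 173.1 100. ]
jaw [434.7  69.9 100. ]
jaw top [451.3  69.7 110. ]
jaw bot [415.3  71.  100. ]
foot BL [391.3 178.3  10. ]
foot BR [389.3  97.7  10. ]
foot TR [479.   92.7  10. ]
st [ 496.8 -217.7   12. ]
st [ 473.6 -282.1   12. ]
st [ 388.5 -246.2   12. ]
st [ 415.2 -184.1   12. ]
cap (array([ 408.6, -218.3,  152.4]), 2.7)
handle free (array([393.8, 246.3, 101. ]), 0.3)
foot L [391.9 169.8  10. ]
foot front [386.5  91.8  10. ]
foot R [474.5  88.3  10. ]
st L [ 412.9 -190.5   12. ]
st front [ 379.4 -253.1   12. ]
st R [ 469.4 -280.3   12. ]
```

```bash
cat >> h.py <<'E'
from scipy.spatial.transform import Rotation as Ro
def toolR(z,y):
    z=np.array(z,float)/np.linalg.norm(z); y=np.array(y,float); y-=z*(y@z); y/=np.linalg.norm(y)
    return np.c_[np.cross(y,z),y,z]
def rows(P,R,p0=None,R0=None):
    s=observe(); p0=np.array(s['tool_pos']) if p0 is None else np.array(p0); R0=np.array(s['tool_rot']) if R0 is None else R0
    if R is None: R=R0
    sh=R0.T@(np.array(P)-p0)/300; tn=Ro.from_matrix(R0.T@R).as_rotvec()/(np.pi/2)
    print('row',np.round(sh,4).tolist(),np.round(tn,4).tolist())
def st():
    s=observe(); print(s['t'],np.round(s['qpos'],1),np.round(s['tool_pos'],1),np.round(s['contact_force'],1),'w',round(s['width'],3),'g',s['grip_force']); return s
E
python3 - <<'E'
from h import *
s=st();print(np.round(s['tool_rot'],3).tolist())
for sg in (1,-1):
    R=toolR([0,0,-1],[sg*.9987,-sg*.05,0]); rows([392.2,220,170],R)
E
```

```text
0.1 [60.9 28.3 77.1  0.  74.6 -5.5] [250.5 572.2 180. ] [-0.6 -0.  -0.2] w 1.002 g 0.0
[[-0.916, 0.401, -0.001], [0.401, 0.916, -0.001], [0.0, -0.001, -1.0]]
row [-0.9035, -0.8859, 0.0342] [-0.0006, 0.0003, 0.7691]
row [-0.9035, -0.8859, 0.0342] [-0.0004, -0.0007, -1.2309]
```

>>> step_arm:
  series:
    - [-0.903, -0.886, 0.034, 0, 0, 0.769, 0.3]
    - [-0.903, -0.886, 0.034, 0, 0, 0.769, 0.3]
    - [-0.903, -0.886, 0.034, 0, 0, 0.769, 0.3]
    - [-0.903, -0.886, 0.034, 0, 0, 0.769, 0.3]
    - [-0.903, -0.886, 0.034, 0, 0, 0.769, 0.3]
    - [-0.903, -0.886, 0.034, 0, 0, 0.769, 0.3]
    - [-0.903, -0.886, 0.034, 0, 0, 0.769, 0.3]
    - [-0.903, -0.886, 0.034, 0, 0, 0.769, 0.3]
    - [-0.903, -0.886, 0.034, 0, 0, 0.769, 0.3]
    - [-0.903, -0.886, 0.034, 0, 0, 0.769, 0.3]
  force: 20

```text
t: 1.35
tool_pos: [391.9, 221.1, 170.3]
tool_rot: [[0.047, 0.999, -0.0], [0.999, -0.047, 0.0], [0.0, -0.0, -1.0]]
contact_force: [-0.8, 0.6, -0.3]
width: 0.701
grip_force: 0.0
```

```bash
python3 - <<'E'
from h import *
st(); d=snap('wrist','w1.png'); print(d['fovy'],d['cx'],d['cy'])
E
```

```text
1.35 [ 21.8  15.  101.5   0.   63.6  24.5] [391.9 221.1 170.3] [-0.8  0.6 -0.3] w 0.701 g 0.0
65.70646984690485 321.09093111978103 196.39622973601493
```

View pics/w1.png

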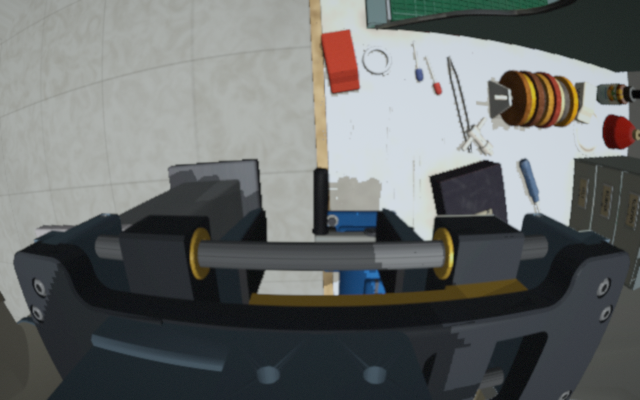

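The wrist view shows the handle from its free end at (321,168) to about (321,235), centred between the fingers.

```bash
python3 - <<'E'
from h import *
d=load('w1.png')
for p in [(320.5,169),(320.5,200),(320.5,230)]: print(np.round(atz(d,*p,103,True),1))
rows([392.3,222,84],None)
E
```

```text
[394.7 246.5 103. ]
[393.4 218.2 103. ]
[392.  189.4 103. ]
row [0.0034, 0.0011, 0.2876] [0.0, 0.0, 0.0]
```

>>> step_arm:
  series:
    - [0.003, 0.005, 0.15, 0, 0, 0, 0.3]
    - [0.003, 0.005, 0.288, 0, 0, 0, 0.3]
    - [0.003, 0.005, 0.288, 0, 0, 0, 0.3]
    - [0.003, 0.005, 0.288, 0, 0, 0, 1]
    - [0.003, 0.005, 0.288, 0, 0, 0, 1]
    - [0.003, 0.005, 0.288, 0, 0, 0, 1]
    - [0.003, 0.005, 0.288, 0, 0, 0, 1]
    - [0.003, 0.005, 0.288, 0, 0, 0, 1]
  force: 20

```text
t: 2.4
tool_pos: [393.9, 221.2, 84.1]
tool_rot: [[0.05, 0.999, 0.0], [0.999, -0.05, 0.0], [0.0, 0.0, -1.0]]
contact_force: [0.4, -0.5, 0.4]
width: 0.181
grip_force: 0.0
```

```bash
python3 - <<'E'
from h import *
s=st()
# arc about hinge; start angle q0 guess 0.07
p=np.array(s['tool_pos']);R=np.array(s['tool_rot'])
vx=np.array([.9987,-.05,0]);q0=0.05
c=p+50*np.cos(q0)*vx-np.array([0,0,50*np.sin(q0)]); print('c',c)
for q in np.linspace(q0,np.pi+.05,20)[1:]:
    P=c-50*np.cos(q)*vx+np.array([0,0,50*np.sin(q)]); print(np.round(R.T@(P-p)/300,3).tolist())
E
```

```text
2.4 [ 21.7  22.6 107.4  -0.   50.   24.6] [393.9 221.2  84.1] [ 0.4 -0.5  0.4] w 0.181 g 0.0
c [443.75172031 218.68588354  81.61750471]
[0.0, 0.004, -0.027]
[0.0, 0.012, -0.054]
[0.0, 0.024, -0.078]
[0.0, 0.04, -0.1]
[0.0, 0.06, -0.12]
[0.0, 0.082, -0.136]
[0.0, 0.107, -0.147]
[0.0, 0.134, -0.155]
[0.0, 0.161, -0.158]
[0.0, 0.189, -0.157]
[0.0, 0.215, -0.151]
[-0.0, 0.241, -0.141]
[-0.0, 0.264, -0.126]
[-0.0, 0.285, -0.108]
[-0.0, 0.303, -0.087]
[-0.0, 0.317, -0.063]
[-0.0, 0.327, -0.038]
[-0.0, 0.332, -0.011]
[-0.0, 0.333, 0.017]
```

>>> step_arm:
  series:
    - [0, 0, 0, 0, 0, 0, 1]
    - [0, 0, 0, 0, 0, 0, 1]
    - [0, 0.004, -0.027, 0, 0, 0, 1]
    - [0, 0.012, -0.054, 0, 0, 0, 1]
    - [0, 0.024, -0.078, 0, 0, 0, 1]
    - [0, 0.04, -0.1, 0, 0, 0, 1]
    - [0, 0.06, -0.12, 0, 0, 0, 1]
    - [0, 0.082, -0.136, 0, 0, 0, 1]
  force: 20

```text
t: 3.4
tool_pos: [418.9, 219.9, 125.1]
tool_rot: [[0.05, 0.999, 0.0], [0.999, -0.05, 0.0], [0.0, 0.0, -1.0]]
contact_force: [-0.5, -0.6, -0.1]
width: 0.01
grip_force: 0.0
```

The fingers are shut on nothing, so the handle was missed. I'll look again.

```bash
python3 - <<'E'
from h import *
st(); d=snap('wrist','w2.png'); t=snap('top','top2.png'); s=snap('scene','scene2.png')
R=lambda a,k:cv2.resize(a,None,fx=k,fy=k,interpolation=cv2.INTER_CUBIC)
a=R(cv2.imread('pics/w2.png')[130:330,220:420],2); b=R(cv2.imread('pics/top2.png')[190:250,230:310],5)[:, :400]; c=R(cv2.imread('pics/scene2.png')[150:250,230:330],4)
cv2.imwrite('pics/c.png',np.hstack([a,np.vstack([b,np.zeros((100,400,3),np.uint8)])]))
cv2.imwrite('pics/c.png',np.hstack([a,c]))
E
```

```text
3.4 [ 20.5  20.3 102.   -0.   57.7  23.3] [418.9 219.9 125.1] [-0.5 -0.6 -0.1] w 0.01 g 0.0
```

View pics/c.png

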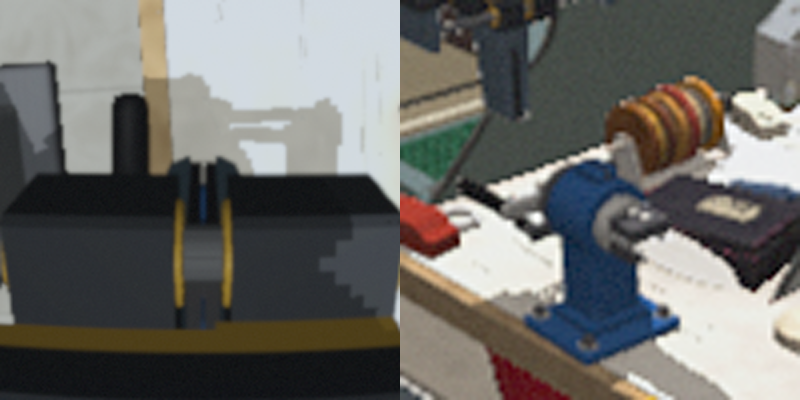

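```bash
python3 - <<'E'
from h import *
s=load('scene2.png');t=load('top2.png')
for p in [(418.9,219.9,125.1),(393.5,222,100),(394,246,103),(390,186,103)]: print(np.round(proj(s,p),1),np.round(proj(t,p),1))
d=load('w2.png');print(np.round(d['cam_to_world'],2).tolist()); d1=load('w1.png');print(np.round(d1['cam_to_world'],2).tolist())
for z in(90,100,110): print(np.round(atz(d,220+130/2,130+97/2,z,True),1), np.round(atz(d1,320.5,169,z,True),1))
a=cv2.imread('pics/top2.png')[190:250,230:310]; cv2.imwrite('pics/e.png',np.hstack([cv2.resize(a,None,fx=5,fy=5,interpolation=cv2.INTER_CUBIC)]))
E
```

```text
[256.4 188.1] [245.  227.8]
[249.8 197.8] [245.8 239.9]
[245.2 194.5] [235.  239.8]
[256.1 200.9] [261.3 241.1]
[[1.0, -0.05, -0.01, 424.05], [-0.05, -0.97, -0.23, 285.63], [0.0, 0.23, -0.97, 330.12], [0.0, 0.0, 0.0, 1.0]]
[[1.0, -0.05, -0.01, 396.93], [-0.05, -0.97, -0.23, 286.79], [0.0, 0.23, -0.97, 375.26], [0.0, 0.0, 0.0, 1.0]]
[393.7 244.1  90. ] [394.6 244.6  90. ]
[395.  245.8 100. ] [394.7 246.1 100. ]
[396.2 247.5 110. ] [394.8 247.6 110. ]
```

View pics/e.png

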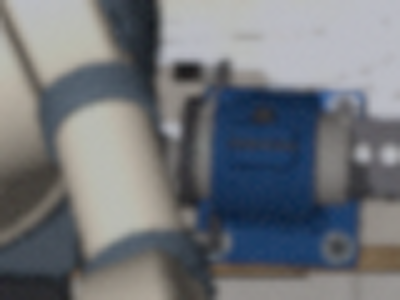

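```bash
python3 - <<'E'
from h import *
s=load('scene0.png')
for dz in(0,30): print(dz,[np.round(proj(s,(250.6+k*.401,572.4+k*.916,180.3+dz)),1) for k in(-52,0,52)])
a=cv2.imread('pics/scene0.png')[60:180,70:230]; b=cv2.imread('pics/w1.png')[150:270,220:420]; b2=cv2.imread('pics/scene2.png')[130:210,210:330]
r=lambda x,w,h:cv2.resize(x,(w,h),interpolation=cv2.INTER_CUBIC)
cv2.imwrite('pics/f.png',np.vstack([np.hstack([r(a,400,300),r(b2,400,300)]),r(b[:75],800,300)]))
E
```

```text
0 [array([149.5, 161.6]), array([149. , 156.4]), array([148.5, 151.5])]
30 [array([147.9, 152.7]), array([147.5, 147.8]), array([147. , 143.1])]
```

View pics/f.png

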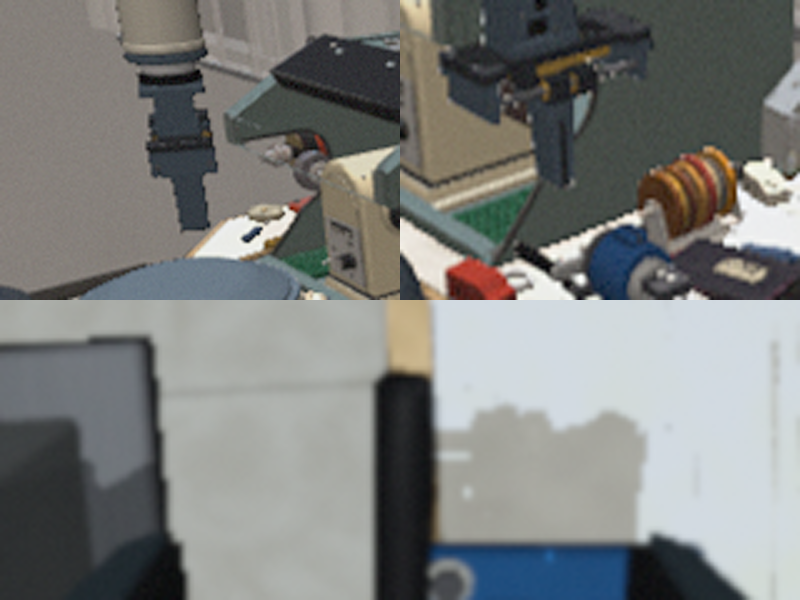

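The fingertips show about 9 px (roughly 30 mm) above the reported TCP in both scene views, and the wrist view agrees. So the real fingers end about 30 mm behind the reported TCP along tool z. I'll correct for this and grasp again.

>>> step_arm:
  series:
    - [0, -0.085, 0, 0, 0, 0, 0.45]
    - [0, -0.085, 0, 0, 0, 0, 0.45]
    - [0, -0.085, 0, 0, 0, 0, 0.45]
    - [0, -0.085, 0, 0, 0, 0, 0.45]
    - [0, -0.085, 0, 0, 0, 0, 0.45]
    - [0, -0.085, 0, 0, 0, 0, 0.45]
    - [0, -0.085, 0.06, 0, 0, 0, 0.45]
    - [0, -0.085, 0.12, 0, 0, 0, 0.45]
    - [0, -0.085, 0.18, 0, 0, 0, 0.45]
    - [0, -0.085, 0.24, 0, 0, 0, 0.45]
    - [0, -0.085, 0.24, 0, 0, 0, 1]
    - [0, -0.085, 0.24, 0, 0, 0, 1]
    - [0, -0.085, 0.24, 0, 0, 0, 1]
    - [0, -0.085, 0.24, 0, 0, 0, 1]
    - [0, -0.085, 0.24, 0, 0, 0, 1]
    - [0, -0.085, 0.24, 0, 0, 0, 1]
    - [0, -0.085, 0.24, 0, 0, 0, 1]
  force: 20

```text
t: 5.68
tool_pos: [391.1, 221.3, 52.8]
tool_rot: [[0.05, 0.999, -0.003], [0.999, -0.05, 0.0], [-0.0, -0.003, -1.0]]
contact_force: [-9.4, 6.7, 3.8]
width: 0.155
grip_force: 20.1
```

>>> step_arm:
  series:
    - [0, -0.006, 0, 0, 0, 0, 1]
    - [0, -0.002, -0.027, 0, 0, 0, 1]
    - [0, 0.006, -0.054, 0, 0, 0, 1]
    - [0, 0.018, -0.078, 0, 0, 0, 1]
    - [0, 0.034, -0.1, 0, 0, 0, 1]
    - [0, 0.054, -0.12, 0, 0, 0, 1]
    - [0, 0.076, -0.136, 0, 0, 0, 1]
  force: 20

```text
t: 6.55
tool_pos: [408.7, 220.2, 93.6]
tool_rot: [[0.051, 0.999, -0.012], [0.999, -0.051, 0.0], [-0.001, -0.012, -1.0]]
contact_force: [-38.9, 16.4, 27.1]
width: 0.203
grip_force: 20.1
```

>>> step_arm:
  series:
    - [0, -0.022, 0.005, 0, 0, 0, 1]
    - [0, -0.022, 0.005, 0, 0, 0, 1]
    - [0, 0, -0.01, 0, 0, 0, 1]
    - [0, 0.026, -0.022, 0, 0, 0, 1]
    - [0, 0.054, -0.029, 0, 0, 0, 1]
    - [0, 0.083, -0.032, 0, 0, 0, 1]
    - [0, 0.112, -0.029, 0, 0, 0, 1]
    - [0, 0.14, -0.022, 0, 0, 0, 1]
    - [0, 0.14, -0.022, 0, 0, 0, 1]
  force: 20

```text
t: 7.68
tool_pos: [457.6, 217.5, 100.6]
tool_rot: [[0.05, 0.999, -0.001], [0.999, -0.05, -0.001], [-0.001, -0.001, -1.0]]
contact_force: [0.4, -4.1, 0.6]
width: 0.152
grip_force: 20.0
```

```bash
python3 - <<'E'
from h import *
st()
E
```

```text
7.675 [18.7 24.7 99.1 -0.  56.2 21.6] [457.6 217.5 100.6] [ 0.4 -4.1  0.6] w 0.152 g 19.996513724327087
```

>>> step_arm:
  series:
    - [0, 0.026, 0.012, 0, 0, 0, 1]
    - [0, 0.05, 0.029, 0, 0, 0, 1]
    - [0, 0.071, 0.05, 0, 0, 0, 1]
    - [0, 0.087, 0.073, 0, 0, 0, 1]
    - [0, 0.1, 0.1, 0, 0, 0, 1]
    - [0, 0.107, 0.128, 0, 0, 0, 1]
    - [0, 0.11, 0.157, 0, 0, 0, 1]
    - [0, 0.11, 0.168, 0, 0, 0, 1]
    - [0, 0.11, 0.168, 0, 0, 0, 1]
    - [0, 0.11, 0.168, 0, 0, 0, 1]
  force: 20

```text
t: 8.93
tool_pos: [490.9, 216.0, 50.1]
tool_rot: [[0.05, 0.999, 0.001], [0.999, -0.05, -0.0], [-0.0, 0.001, -1.0]]
contact_force: [2.2, -5.3, -1.9]
width: 0.15
grip_force: 20.0
```

>>> step_arm:
  series:
    - [0, 0, 0.01, 0, 0, 0, 1]
    - [0, 0, 0.02, 0, 0, 0, 1]
    - [0, 0, 0.02, 0, 0, 0, 1]
    - [0, 0, 0.02, 0, 0, 0, 1]
  force: 20

```text
t: 9.43
tool_pos: [491.1, 216.4, 45.1]
tool_rot: [[0.05, 0.999, 0.002], [0.999, -0.05, 0.0], [0.0, 0.002, -1.0]]
contact_force: [-4.6, -3.3, 18.2]
width: 0.156
grip_force: 20.0
```

>>> step_arm:
  series:
    - [0, 0, -0.02, 0, 0, 0, 0.5]
    - [0, 0, -0.02, 0, 0, 0, 0.5]
    - [0, 0, -0.02, 0, 0, 0, 0.5]
    - [0, 0, -0.02, 0, 0, 0, 0.5]
    - [0, 0, -0.02, 0, 0, 0, 0.5]
    - [0, 0, -0.2, 0, 0, 0, 0.5]
    - [0, 0, -0.4, 0, 0, 0, 0.5]
    - [0, 0, -0.45, 0, 0, 0, 0.5]
    - [-0.2, -0.18, -0.45, 0, 0, 0, 0.5]
    - [-0.4, -0.18, -0.45, 0, 0, 0, 0.5]
    - [-0.6, -0.18, -0.45, 0, 0, 0, 0.5]
    - [-0.78, -0.18, -0.45, 0, 0, 0, 0.5]
    - [-0.78, -0.18, -0.45, 0, 0, 0, 0.5]
    - [-0.78, -0.18, -0.45, 0, 0, 0, 0.5]

```text
t: 11.18
tool_pos: [424.7, -14.6, 178.3]
tool_rot: [[0.051, 0.999, -0.001], [0.999, -0.051, 0.0], [0.0, -0.001, -1.0]]
contact_force: [-0.1, -0.1, 0.2]
width: 0.499
grip_force: 0.0
```

```bash
python3 - <<'E'
from h import *
st(); d=snap('wrist','w3.png'); snap('top','top3.png'); snap('scene','scene3.png')
im=d['pixels'].astype(int)
# blue pixels
m=((im[:,:,2]>im[:,:,0]+50)&(im[:,:,2]>90)).astype(np.uint8)
n,l,s,c=cv2.connectedComponentsWithStats(m)
for i in range(1,n):
    if s[i,4]>15: print(s[i],np.round(c[i],1),np.round(atz(d,*c[i],102.5,True),1))
E
```

```text
11.175 [-10.   12.4 103.8   0.   63.9  -7.1] [424.7 -14.6 178.3] [-0.1 -0.1  0.2] w 0.499 g 0.0
[ 287    0   76   88 3864] [324.3  34.3] [437.3 134.  102.5]
[502   7  12  18  52] [507.7  16.5] [631.  166.6 102.5]
[313 127  24  25 186] [324.3 139.3] [432.3  36.6 102.5]
```

View pics/w3.png

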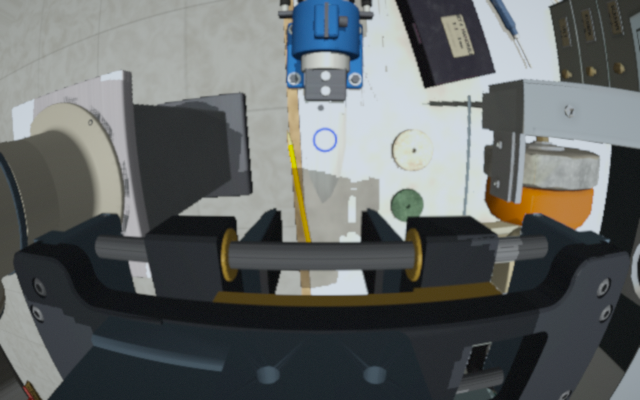

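The ring now faces up, at pixel (324,139), which is world (432,36.6); this agrees with the vise geometry. Next I'll line up along the probe's axis.

```bash
python3 - <<'E'
from h import *
a=np.array([-.342*.922,.342*.388,.940]); seat=np.array([435,-229.5,75])
R=toolR(-a,[.388,.922,0]); print(np.round(R,3).tolist()); rows(seat+125*a,R)
E
```

```text
[[-0.866, 0.388, 0.315], [0.364, 0.922, -0.133], [-0.342, 0.0, -0.94]]
row [-0.6687, -0.0657, -0.0468] [-0.1357, -0.1941, -0.7686]
```

>>> step_arm:
  series:
    - [-0.2, -0.02, -0.1, 0, 0, 0, 0.5]
    - [-0.4, -0.04, -0.1, -0.05, -0.07, -0.25, 0.5]
    - [-0.669, -0.066, -0.08, -0.136, -0.194, -0.769, 0.5]
    - [-0.669, -0.066, -0.08, -0.136, -0.194, -0.769, 0.5]
    - [-0.669, -0.066, -0.08, -0.136, -0.194, -0.769, 0.5]
    - [-0.669, -0.066, -0.047, -0.136, -0.194, -0.769, 0.5]
    - [-0.669, -0.066, -0.047, -0.136, -0.194, -0.769, 0.5]
    - [-0.669, -0.066, -0.047, -0.136, -0.194, -0.769, 0.5]
    - [-0.669, -0.066, -0.047, -0.136, -0.194, -0.769, 0.5]
    - [-0.669, -0.066, -0.047, -0.136, -0.194, -0.769, 0.5]

```text
t: 12.58
tool_pos: [395.6, -213.8, 192.9]
tool_rot: [[-0.864, 0.393, 0.315], [0.369, 0.92, -0.133], [-0.342, 0.002, -0.94]]
contact_force: [-1.1, 0.3, 0.1]
width: 0.501
grip_force: 0.0
```

```bash
python3 - <<'E'
from h import *
s=st();print(np.round(s['tool_rot'],3).tolist()); d=snap('wrist','w4.png'); snap('scene','scene4.png')
T=np.array(d['cam_to_world']);R=np.array(s['tool_rot']);p=np.array(s['tool_pos'])
print('cam in tool',np.round(R.T@(T[:3,3]-p),1),np.round(R.T@T[:3,:3],3).tolist())
a=cv2.imread('pics/w4.png'); cv2.imwrite('pics/g.png',cv2.resize(a[110:310,170:470],(800,533),interpolation=cv2.INTER_CUBIC))
E
```

```text
12.575 [ -41.5    3.9  116.5    9.6   41.  -114.6] [ 395.6 -213.8  192.9] [-1.1  0.3  0.1] w 0.501 g 0.0
[[-0.864, 0.393, 0.315], [0.369, 0.92, -0.133], [-0.342, 0.002, -0.94]]
cam in tool [  63.5    1.2 -204.4] [[-0.0, -0.972, -0.234], [1.0, -0.0, 0.001], [-0.001, -0.234, 0.972]]
```

View pics/g.png

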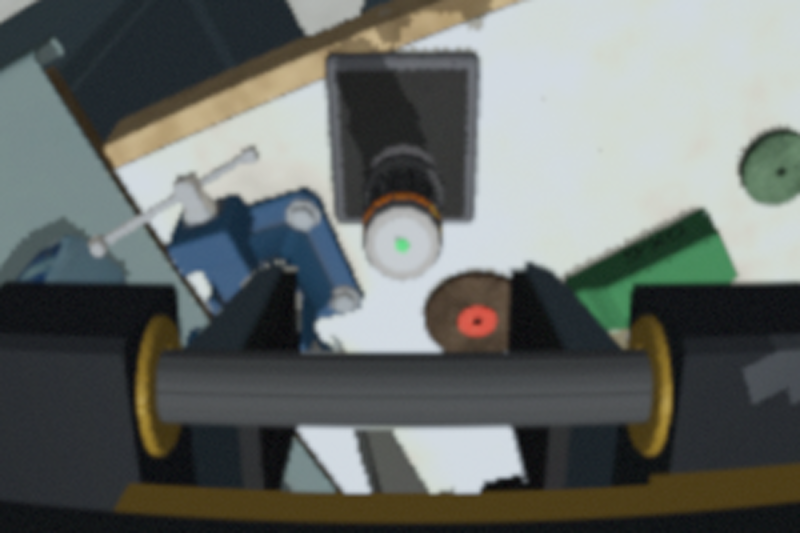

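```bash
python3 - <<'E'
from h import *
d=load('w4.png'); T=d['cam_to_world']
s=observe();R=np.array(s['tool_rot']);p=np.array(s['tool_pos'])
def fp(P):
    f=200/np.tan(np.radians(float(d['fovy']))/2);c=T[:3,:3].T@(np.array(P)-T[:3,3]);r=np.hypot(*c[:2]);th=np.arctan2(r,c[2])
    return np.round([float(d['cx'])+f*th*c[0]/r,float(d['cy'])+f*th*c[1]/r],1)
C=lambda x,y:(170+x/2.667-.4,110+y/2.667-.4)
a=np.array([-.342*.922,.342*.388,.940]); seat=np.array([435,-229.5,75]); fx=np.array([-.866,.364,-.342])
print('pred cap',fp(seat+84*a),'seen',C(403,243)); print('pred collar edge',fp(seat+6*a+16.5*fx),'seen',C(405,147))
print('cap ray @154',np.round(atz(d,*C(403,243),154,True),1))
for n,q in [('TL',C(330,57)),('TR',C(478,55)),('BR',C(473,218)),('BL',C(336,218))]: print(n,np.round(atz(d,*q,12,True),1))
q=R.T@(seat+84*a-p); print('cap in tool',q)
from scipy.optimize import least_squares
def res(v):
    S=np.array([v[0],v[1],75]); y=v[2]; h=np.array([np.cos(y),np.sin(y),0]); A=.342*h+np.array([0,0,.94]); F=.94*h-np.array([0,0,.342])
    return np.r_[fp(S+84*A)-C(403,243),fp(S+6*A+16.5*F)-C(405,147)]
r=least_squares(res,[435,-229.5,np.arctan2(.388,-.922)]);print(r.x[:2],np.degrees(r.x[2]),r.fun)
E
```

```text
pred cap [320.5 201. ] seen (320.706111736033, 200.71361079865017)
pred collar edge [320.5 167.4] seen (321.45601799775034, 164.71811023622047)
cap ray @154 [ 408.3 -218.1  154. ]
TL [ 390.5 -246.4   12. ]
TR [ 416.  -184.2   12. ]
BR [ 497.5 -217.5   12. ]
BL [ 470.2 -281.3   12. ]
cap in tool [ 0.66787514  0.94221271 41.25951617]
[ 435.  -229.5] 157.17745934720992 [-0.20611174  0.2863892  -0.956018    2.68188976]
```

The cap and stand positions match to within about 1 mm. I'll advance along the probe's axis and close.

>>> step_arm:
  series:
    - [0.002, 0.003, 0.1, 0, 0, 0, 0.5]
    - [0.002, 0.003, 0.2, 0, 0, 0, 0.5]
    - [0.002, 0.003, 0.26, 0, 0, 0, 0.5]
    - [0.002, 0.003, 0.32, 0, 0, 0, 0.5]
    - [0.002, 0.003, 0.36, 0, 0, 0, 0.5]
    - [0.002, 0.003, 0.36, 0, 0, 0, 0.5]
  force: 25

```text
t: 13.42
tool_pos: [429.2, -227.1, 90.6]
tool_rot: [[-0.866, 0.389, 0.315], [0.366, 0.921, -0.132], [-0.341, 0.001, -0.94]]
contact_force: [-0.4, 0.7, -0.2]
width: 0.503
grip_force: 0.0
```

>>> step_arm:
  series:
    - [0, 0, 0.05, 0, 0, 0, 0.5]
    - [0, 0, 0.088, 0, 0, 0, 0.5]
    - [0, 0, 0.088, 0, 0, 0, 0.5]
    - [0, 0, 0.088, 0, 0, 0, 1]
    - [0, 0, 0.088, 0, 0, 0, 1]
    - [0, 0, 0.088, 0, 0, 0, 1]
    - [0, 0, 0.088, 0, 0, 0, 1]
    - [0, 0, 0.088, 0, 0, 0, 1]
    - [0, 0, 0.088, 0, 0, 0, 1]
  force: 25

```text
t: 14.55
tool_pos: [437.5, -231.1, 66.7]
tool_rot: [[-0.865, 0.389, 0.316], [0.366, 0.921, -0.133], [-0.343, 0.0, -0.939]]
contact_force: [-3.1, 0.1, 7.2]
width: 0.281
grip_force: 25.0
```

>>> step_arm:
  series:
    - [0, 0, -0.03, 0, 0, 0, 1]
    - [0, 0, -0.07, 0, 0, 0, 1]
    - [0, 0, -0.11, 0, 0, 0, 1]
    - [0, 0, -0.15, 0, 0, 0, 1]
    - [0, 0, -0.19, 0, 0, 0, 1]
    - [0, 0, -0.23, 0, 0, 0, 1]
    - [0, 0, -0.27, 0, 0, 0, 1]
    - [0, 0, -0.31, 0, 0, 0, 1]
    - [0, 0, -0.31, 0, 0, 0, 1]
    - [0, 0, -0.31, 0, 0, 0, 1]
  force: 35

```text
t: 15.8
tool_pos: [408.1, -218.6, 153.6]
tool_rot: [[-0.865, 0.389, 0.316], [0.366, 0.921, -0.133], [-0.343, 0.0, -0.94]]
contact_force: [0.3, 0.2, -1.7]
width: 0.281
grip_force: 35.0
```

```bash
python3 - <<'E'
from h import *
st()
R=toolR([0,0,-1],[.05,.9987,0])
# tip reported offset: reported TCP was (relative to collar) ~-9.4 along axis; tip at -56 => tip 46.6 ahead of rep TCP
rows([432,36,102.5+46.6+60],R)
d=snap('wrist','w5.png')
E
```

```text
15.8 [ -40.7    9.2  118.7   11.    33.4 -115.9] [ 408.1 -218.6  153.6] [ 0.3  0.2 -1.7] w 0.281 g 34.99457001686096
row [0.1779, 0.8129, -0.2615] [-0.0387, 0.2203, -0.2204]
```

>>> step_arm:
  series:
    - [0, 0.05, -0.12, 0, 0, 0, 1]
    - [0.05, 0.15, -0.22, 0, 0.06, -0.06, 1]
    - [0.08, 0.28, -0.27, -0.01, 0.11, -0.11, 1]
    - [0.1, 0.42, -0.27, -0.02, 0.16, -0.16, 1]
    - [0.14, 0.56, -0.265, -0.03, 0.2, -0.2, 1]
    - [0.16, 0.69, -0.262, -0.039, 0.22, -0.22, 1]
    - [0.178, 0.78, -0.262, -0.039, 0.22, -0.22, 1]
    - [0.178, 0.813, -0.262, -0.039, 0.22, -0.22, 1]
    - [0.178, 0.813, -0.262, -0.039, 0.22, -0.22, 1]
    - [0.178, 0.813, -0.262, -0.039, 0.22, -0.22, 1]

```text
t: 17.1
tool_pos: [431.7, 35.3, 209.3]
tool_rot: [[-0.999, 0.051, 0.0], [0.051, 0.999, 0.0], [-0.0, 0.0, -1.0]]
contact_force: [-0.5, -1.3, -2.1]
width: 0.281
grip_force: 35.0
```

```bash
python3 - <<'E'
from h import *
s=st();print(np.round(s['tool_rot'],3).tolist()); d=snap('wrist','w6.png'); sc=snap('scene','scene6.png'); t=snap('top','top6.png')
for n,e in (('scene',sc),('top',t)):
  im=e['pixels'].astype(int); m=((im[:,:,2]>im[:,:,0]+40)&(im[:,:,2]>im[:,:,1]+15)&(im[:,:,2]>80)).astype(np.uint8)
  k=np.round(proj(e,(432.3,36.6,102.5))).astype(int); print(n,k,[(int(x)+k[0]-12,int(y)+k[1]-10) for y,x in np.argwhere(m[k[1]-10:k[1]+10,k[0]-12:k[0]+12])][:30])
print(np.round(proj(sc,(432,36.6,162.5)),1))
im=d['pixels'].astype(int);m=((im[:,:,2]>im[:,:,0]+50)&(im[:,:,2]>90)).astype(np.uint8)
n,l,st_,c=cv2.connectedComponentsWithStats(m)
for i in range(1,n):
    if st_[i,4]>8: print(st_[i],np.round(c[i],1),np.round(atz(d,*c[i],102.5,True),1))
r=lambda x,w,h:cv2.resize(x,(w,h),interpolation=cv2.INTER_CUBIC)
a=cv2.imread('pics/scene6.png'); b=cv2.imread('pics/w6.png'); 
cv2.imwrite('pics/i.png',np.hstack([r(a[130:250,260:340],400,600),r(b[100:280,260:380],400,600)]))
E
```

```text
17.1 [ -3.2  10.8 100.1   0.   69.  -90.3] [431.7  35.3 209.3] [-0.5 -1.3 -2.1] w 0.281 g 34.994670152664185
[[-0.999, 0.051, 0.0], [0.051, 0.999, 0.0], [-0.0, 0.0, -1.0]]
scene [300 213] [(np.int64(303), np.int64(213)), (np.int64(303), np.int64(214))]
top [326 222] []
[299.9 193.7]
[ 367  139   79   77 3276] [412.5 175.9] [426.4 132.5 102.5]
[421 141   5   6  10] [423.9 142.9] [391.8 145.2 102.5]
[311 176  22  20  96] [321.2 185.1] [431.7  36.1 102.5]
[ 69 191  21  27 238] [ 79.4 201.9] [ 434.9 -283.8  102.5]
[ 93 198  17   7 109] [101.2 200.9] [ 435.3 -241.2  102.5]
[  7 200  28  40 619] [ 20.7 219.2] [ 456.6 -447.9  102.5]
[514 217   6   4  15] [516.8 218.5] [483.8 273.9 102.5]
[ 61 227   8   4  27] [ 64.2 228.3] [ 471.4 -330.4  102.5]
```

```bash
python3 - <<'E'
from h import *
a=load('scene6.png'); b=load('scene0.png')['pixels'].astype(int); s=a['pixels'].astype(int)
D=np.abs(s-b).sum(2)
for z in (102.5,162.7,180,200): print(z,np.round(proj(a,(431.7,35.3,z)),1))
for r in range(168,218,2): print(r,' '.join('%3d'%v for v in D[r,288:314]),'|',' '.join('%3d'%v for v in s[r,288:314].mean(1)))
w5=load('w5.png')['pixels'].astype(int);w6=load('w6.png')['pixels'].astype(int)
E=np.abs(w5-w6).sum(2)
print('wrist unchanged (#)')
for r in range(160,216,2): print(r,''.join('#' if v<24 else '.' for v in E[r,290:354]),''.join('B' if v[2]>v[0]+50 else '.' for v in w6[r,300:344]))
E
```

```text
102.5 [300.4 213.1]
162.7 [300.1 193.8]
180 [300.  188.1]
200 [299.9 181.5]
168  24  13  14   3   8  22  24  42 152 112 146  58  17  15  19  35  54  72 105  56  41 105  60   3   4   2 |  77  76  72  72  71  77  75  51  20  30  23  50  66  62  57  52  49  45 105  88  60 101  90  74  72  71
170   3  14  15  10   8  23  14  66 115 128 158  63  87 256 294 311 141  12  15  21  17  14   9  11  11  10 |  71  76  74  72  72  76  72  47  26  29  18  50  42  35  31  26  73 136 106  73  71  74  75  69  76  76
172   8   6  11  11   9  12  20  36  80 140 169 190 215 194 179 108  79  11  11  25  16   4  18  22  13   4 |  67  71  67  73  66  69 111  88  51  50  48  44  47  43  40  53  54  82 123 135  97  68  64  73  66  68
174   2   8   8  14  28  12 150 169 214 146  84 101 118 165 273 189 171 206  19  20  18  14   5  10  10  25 |  90  65  90  98 116 102  51  48  62  74  80  81  81  79  76  65  42  22  65  99 155 137  81  86  73 185
176   5   5   7  23  13  17  81 172 209 298 328 224 106 176 297 374 387 155  10  21  12   9  12  15  17   8 | 103 107 107  82  65  84  65  38  17  15  24  22  24  29  1
[... 6837 characters left out ...]
................
204 .....###########..#........................###.................. ............................................
206 ......###########.......################.......################# ............................................
208 .......##...##......#######################.....################ ............................................
210 .......###..#....############.################.....############# ............................................
212 #####.#####.....##############.#################....############ ............................................
214 ##########....############.##.#.#.#.#############....########### ............................................
```

The probe's silhouette is vertical and lies within about 1 mm of the ring's line, and the ring is fully visible in code at (321.6,185.4). I'll lower it.

>>> step_arm:
  series:
    - [-0.001, 0.002, 0.05, 0, 0, 0, 1]
    - [-0.001, 0.002, 0.1, 0, 0, 0, 1]
    - [-0.001, 0.002, 0.14, 0, 0, 0, 1]
    - [-0.001, 0.002, 0.17, 0, 0, 0, 1]
    - [-0.001, 0.002, 0.17, 0, 0, 0, 1]
    - [-0.001, 0.002, 0.17, 0, 0, 0, 1]

```text
t: 18.0
tool_pos: [432.6, 36.6, 158.7]
tool_rot: [[-0.999, 0.05, 0.001], [0.05, 0.999, 0.0], [-0.001, 0.0, -1.0]]
contact_force: [-0.1, 0.6, -1.7]
width: 0.278
grip_force: 35.0
```

```bash
python3 - <<'E'
from h import *
st()
d=snap('wrist','w7.png'); im=d['pixels'].astype(int)
for r in range(160,216,2): print(r,''.join('B' if v[2]>v[0]+45 else '.' for v in im[r,290:354]))
E
```

```text
18.0 [ -3.1  14.6 104.4   0.   61.  -90.2] [432.6  36.6 158.7] [-0.1  0.6 -1.7] w 0.278 g 34.99475598335266
160 ................................................................
162 ................................................................
164 ................................................................
166 ................................................................
168 ................................................................
170 ................................................................
172 ................................................................
174 ................................................................
176 ................................................................
178 ................................................................
180 ................................................................
182 ................................................................
184 ................................................................
186 .........................BBBBBBBBBBBB...........................
188 ......................
[... 239 characters left out ...]
..........
196 ..................BB.....................BB.....................
198 ..................BB.....................BB.....................
200 ...................B............................................
202 ................................................................
204 ................................................................
206 ................................................................
208 ................................................................
210 ................................................................
212 ................................................................
214 ................................................................
```

>>> step_arm:
  series:
    - [0.003, 0, 0.01, 0, 0, 0, 1]
    - [0.003, 0, 0.02, 0, 0, 0, 1]
    - [0.003, 0, 0.03, 0, 0, 0, 1]
    - [0.003, 0, 0.03, 0, 0, 0, 1]
    - [0.003, 0, 0.03, 0, 0, 0, 1]

```text
t: 18.68
tool_pos: [431.4, 36.7, 149.3]
tool_rot: [[-0.999, 0.05, 0.001], [0.05, 0.999, 0.0], [-0.001, 0.0, -1.0]]
contact_force: [-0.6, 0.1, -2.0]
width: 0.278
grip_force: 35.0
```

>>> step_arm:
  series:
    - [0, 0, 0.003, 0, 0, 0, 1]
    - [0, 0, 0.006, 0, 0, 0, 1]
    - [0, 0, 0.006, 0, 0, 0, 1]
    - [0, 0, 0.006, 0, 0, 0, 1]

```text
t: 19.18
tool_pos: [431.5, 36.7, 147.6]
tool_rot: [[-0.999, 0.05, 0.001], [0.05, 0.999, 0.0], [-0.001, 0.0, -1.0]]
contact_force: [-0.1, 0.4, 0.4]
width: 0.278
grip_force: 35.0
```

>>> step_arm:
  series:
    - [0, 0, 0.004, 0, 0, 0, 1]
    - [0, 0, 0.008, 0, 0, 0, 1]
    - [0, 0, 0.012, 0, 0, 0, 1]
    - [0, 0, 0.012, 0, 0, 0, 1]
    - [0, 0, 0.012, 0, 0, 0, 1]
    - [0, 0, 0.012, 0, 0, 0, 1]

```text
t: 19.92
tool_pos: [431.5, 36.7, 144.0]
tool_rot: [[-0.999, 0.05, 0.001], [0.05, 0.999, 0.0], [-0.001, 0.0, -1.0]]
contact_force: [-0.0, -0.6, 3.1]
width: 0.276
grip_force: 35.0
```

```bash
python3 - <<'E'
from h import *
f=[]
for i in range(12):
    d=get_image('wrist'); f.append(observe()['contact_force'])
st(); print(np.mean(f,0),np.std(f,0)); im=d['pixels'].astype(int)
a=get_image('scene');np.savez('pics/scene8.png.npz',**a)
D=np.abs(a['pixels'].astype(int)-load('scene3.png')['pixels']).sum(2); print(np.round(proj(a,(432,36.6,102.5)),1))
b=load('scene0.png')['pixels'].astype(int); D=np.abs(a['pixels'].astype(int)-b).sum(2)
for r in range(196,218): print(r,' '.join('%3d'%v for v in D[r,290:312]),'|',' '.join('%3d'%v for v in a['pixels'][r,290:312].mean(1)))
for r in range(176,212,2): print(r,''.join('B' if v[2]>v[0]+45 else '.' for v in im[r,290:354]))
E
```

```text
20.525 [ -3.1  15.8 105.7   0.   58.5 -90.2] [431.4  36.7 143.9] [ 0.6 -0.1  2.4] w 0.277 g 34.994691610336304
[ 0.45554825 -0.048674    3.2657097 ] [0.46887487 0.31323978 0.63785833]
[300.2 212.9]
196  11  30  18  20 102 142  14  69  58  55  65  61  23   9  82 213 120   8   4   7   1  16 | 122 137 140 126  70  28  58  76  80  81  81  82  67  53  30 128  96  50  46  55  52 138
197  10  23  12   4  58 105  51  18  11  10  13  11  39 101 140 317 209   9  11   3  19  16 |  99 108 106  80  40  21  38  50  55  55  57  56  43  23  12 164 126  53  57  52  56  49
198   5   7  24  14   6  80  92 132 114 100 123 108 125 108 119 264 130   7   8   3  11   5 |  63  67  64  54  54  31  23  12  21  25  18  25  15  22  96 145  97  57  70  70  72  62
199  11   9   4   9   3   9   9  17  43  55  18   5  11  20 112  58   7   4   5   5  12  14 |  52  56  59  55  60  53  50  53  47  39  54  59  61  52  95  77  92 110 129 148 148 147
200  19   3   4  11   7  26   6 104 146 149 170 155 181  60   8   1   3  19   4  16  18   7 |  78  93  80  59  59  62  60  96 112 113 119 114 115  79  71 121 153 166 157 177 
[... 3643 characters left out ...]
..........
192 .......................BBBBBBBBBBBBBBBB.........................
194 ....................BBBB.............BBBB.......................
196 ...................BBB.................BBB......................
198 ..................BBB...................BBB.....................
200 .................BBB............................................
202 ................................................................
204 ................................................................
206 ................................................................
208 ................................................................
210 ................................................................
```

Contact force averages about 5 N net of the probe's weight, which is half-way in. The probe is steady, the tip is centred in the ring, and the crank was pushed against its stop. I'll hand it in.

```bash
python3 - <<'E'
from h import *
print(sign_off()); st()
E
```

```text
the job is handed in; nothing more can be done
None
the job is handed in; nothing more can be done
```

The job is handed in, but no pass or fail came back. The crank is against its far stop with the ring up. The gripper holds the probe upright inside the ring, pressing with about 5 N (roughly half-way in, judged from the force reading).

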